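# Pull the blown fuse of the yard camera with the fuse tongs

### The arm

A 6-joint arm with a two-finger parallel gripper is mounted at the origin on a cart in front of the work surface, level with it; the furniture and walls round the work are solid. World frame = base frame: x ahead of the robot, y to its left, z up, the work surface at z = 0. Lengths are in m, angles in rad, forces in N, time in s.
With the tool pointing down it reaches from about 0.25 to 0.8 m from the base axis. Payload 3.9 kg.
Tool frame: the origin (TCP) lies on the centre line of the jaws, within the pads' length; the fingertips stand 17 mm ahead of it and the grasp point (between the pads) lies 2 mm behind it; z points along the fingers, x is the direction in which the jaws open and shut, and the axes are right-handed (so a half turn about z gives the same grasp; the last joint's range is limited). The gripper opens to 85 mm and grips with 20 to 120 N. Pads are 22 mm wide; open, the fingers measure 114 mm over their backs; the gripper's body (76 mm by 85 mm) begins 54 mm behind the grasp point. The pads swing forward as they close: fully open they stand 13 mm farther back than shut.
Start: joints at [0, 0.26, -0.138, 1.173, 0, 1.571], TCP at [0.525, -0, 0.248] pointing down, gripper open.
Joint ranges: [-2.78, 2.78], [-0.83, 1.72], [-1.28, 1.37], [-1.9, 2.12], [-1.57, 1.48], [-3.14, 3.14]. Speed limits (rad/s): [2.57, 2.57, 3.14, 3.14, 3.14, 3.14].

### API

Orientations are given as a rotation vector (axis times angle).
In Python, from rig import get_state, grab_frame, camera_model, close_job, recognise gives the robot as it stands. The module is installed in compiled form; this text tells all that it offers.
- The arm moves only by the shell command python3 -m inch 'ROWS' [OPENING]. ROWS is a JSON object of lists of equal length, an entry for each row: "translation": the shift along the tool's x, y, z in mm, a list of three; "turn": the turn about the tool's z in degrees. In form: {"translation": [[x, y, z], ...], "turn": [turn, ...]}. A call has 1 to 20 rows; each row is the pose to reach, as a shift and turn from the pose commanded when the call began, along the tool's axes at that moment; what a row does not reach only later rows make up. A row lasts 1/12 s, in which the tool goes at most 41.7 mm and 7.16 degrees, less where a joint would pass 70% of its speed; a pose out of reach is approached as far as the arm can. A call with a gripper value outside its range is refused whole. OPENING is the opening, from 0 (shut) to 1 (fully open), set as the call begins (- or left out, the last holds). The fingers move at their own pace and stop on an object; the grip force is fixed at half the most. Time passes only in rows, so rows that repeat a pose let the fingers close. It gives the time, the measured TCP pose, the force and the opening at its end, in the units of the state.
- get_state(): the state, without advancing time (a new reading comes with each control period).
- grab_frame(name): name is "scene" or "side" or "wrist"; returns the picture (420x560x3 uint8, red, green, blue); there is no depth.
- camera_model(name): a dict with "K" (3x3 intrinsics, pixels), "pose" (4x4, takes a point from camera to world coordinates). Camera axes: x right, y down, z forward; pixel columns grow to the right and rows downward; lengths in m; the calibration is good to about 2 mm. A picture is of the moment at which its call begins: read the wrist's pose just before it. camera_model takes no time and is no camera call; for the wrist camera it gives the pose at the moment of the call.
- close_job(): hands the job in, once; it reports no verdict.
Trained networks look in the newest picture that a camera, given by its name, has taken for a name from the list of things; names that differ only in an ending like _2 or _b are one class to them, and where a whole thing is asked for, a point or a joint stands for the part that bears it (a point fixed in the world has none). Each returns a list of dicts, best first, with "conf" (0 to 1); they miss things now and then, are a little off and sometimes report something else, mostly with a low value. They report only what shows in the picture. A call takes as long as a camera call. They do not tell look-alikes from the thing itself.
- recognise(camera, thing): "at" ([column, row] in pixels, amid what is visible of it).
The state is a dict: "time": time; "joint_positions": joint angles; "joint_velocities": joint speeds; "effort": joint torques, N m; "tool_pos": TCP position; "orientation": TCP orientation; "ft_force": force on the tool from outside, world axes, zero at the start; "ft_torque": the same for the moment, N m; "gripper_width": opening from 0.0 (shut) to 1.0 (fully open).
Only numpy, scipy, OpenCV 4.12 (cv2) and the standard library are available. Lean on these libraries where they do the work, as an engineer would, in place of code of your own. Each camera call takes 0.05 s, during which the arm holds its last target.

### The job

The yard camera's switch box has blown a fuse: first turn the red isolator handle anticlockwise to its OFF stop, then pick up the orange fuse tongs by their ribbed grips, close their jaws on the red-banded fuse and pull it straight up out of its clips. Finish while still holding the tongs with the fuse in their jaws, at least 5 cm above its clips and still; never touch a fuse with the gripper itself, and leave the green-banded fuse in its clips.

Things in the scene. Friction and masses are not known exactly. Their poses are not given: they have to be found in the camera images.
- switch_box: grey fixed switch box, cover off, 160 (x) x 260 (y) mm, rim 59 mm and white plate 56 mm above the desk. Origin: centre of its underside, z up. Seen along its +x (away from the robot) the red isolator is at the left (axis x -5, y +78 mm); right of it two fuse ways lie along x, centred at x 0, y -8 and -78 mm, fuse axes 80 mm above the desk. Yaw up to 0.25 rad
- isolator (a joint): angle of the red handle, rad: 0 = ON, bar along the box's x axis; 1.047 (60 degrees anticlockwise seen from above) = OFF, at its stop. A sprung detent holds it at either end and tips over half way; turning takes about 0.1 N m
- isolator_axis (a point): on the isolator's vertical axis, at the bar's mid height (86 mm above the desk); axes are the box's. The bar is 58 mm long, 12 mm thick, 26 mm tall, its top 13 mm above this point; it stands on a disc of 20 mm radius, whose top is 13 mm below this point: keep the fingertips above it
- fuse_blown: cartridge fuse with a red band round its white ceramic middle, 14 mm diameter, 51 mm long, 30 g, in either fuse way. Origin: its centre; x along its axis. Brass clips with sprung leaves hold its ends (about 4 N lifts it out); the middle 33 mm of its sides is free, with 18 mm from its axis down to the black base
- fuse_good: the same fuse with a green band, in the other fuse way; stays in its clips
- tongs: orange spring tongs, 200 mm long, lying on their side, 24 mm tall all along, 85 g. Origin: on the underside, midway between the two ribbed grip panels, near the centre of mass; x runs along the middle line of the open tongs to the black jaws, z up; hinge pin at x -85 mm. The frame is the left arm's, so it turns by half the squeeze when squeezed
- tongs_leg (a joint): how far the tongs are squeezed, rad: 0 = open, about 0.21 = closed on a fuse. The spring pushes the grip panels apart with about 2.5 N when open, 7 N when closed
- tongs_grip (a point): midway between the grip panels at mid height (12 mm above the underside). Panels: flat, x -24 to +22 mm from here, 63 mm apart over their outsides when open; one finger goes outside each, from above. Finger guards at x +34 mm are 78 mm apart over all. Squeezing the panels by d narrows the jaws by 2 d; the jaws close on a fuse when the panels measure about 46 mm
- tongs_jaws (a point): where the middle of a fuse lies against the left jaw's groove: 90 mm ahead of tongs_grip and 18 mm left of the open tongs' middle line, at mid height; fixed to the left arm. Jaws: 18 mm long, V-grooved lengthwise at mid height for a fuse lying along x; open, their lips are 42 mm apart, 70 mm over the outsides
Things that resemble listed ones, but are neither listed nor needed, are in the scene too. Leave any brown look-alike of the fuse_good alone.

How it is judged:
On the way, in this order (a step that is already met when the one before it is completed fails the run):
1. the isolator is at OFF (value of joint isolator above 0.97 rad), for 0.2 s.
2. the red-banded fuse is out of its clips, in the tongs (z of fuse_blown in the frame of switch_box above 0.1 m and contact force between tongs and fuse_blown above 1 N and distance between fuse_blown and tongs_jaws below 0.018 m), for 0.2 s.
At the end, for the whole second after the job is handed in: Isolator OFF (over 0.97 rad); red-banded fuse still (under 30 mm/s) in the finger-held, squeezed tongs (over 1 N), over 120 mm above the desk and within 18 mm of the jaw point; tongs and fuse clear of the box; green-banded fuse seated within 3 mm (value of joint isolator above 0.97 rad and z of fuse_blown in the frame of switch_box above 0.12 m and contact force between tongs and fuse_blown above 1 N and distance between fuse_blown and tongs_jaws below 0.018 m and value of joint tongs_leg above 0.15 rad and contact force between the fingers and tongs above 1 N and contact force between switch_box and tongs below 0.1 N and contact force between switch_box and fuse_blown below 0.1 N and linear speed of fuse_blown below 0.03 m/s and z of fuse_good in the frame of switch_box between 0.077 and 0.083 m); the arm keeps its last pose, push and grip.
It fails at once if the red-banded fuse is pulled while the isolator is not at OFF (z of fuse_blown in the frame of switch_box above 0.085 m and value of joint isolator below 0.9 rad).
It fails at once if the gripper itself touches the red-banded fuse (contact force between the fingers and fuse_blown above 0.5 N).
It fails at once if the gripper itself touches the green-banded fuse (contact force between the fingers and fuse_good above 0.5 N).
It fails at once if the green-banded fuse leaves its clips (z of fuse_good in the frame of switch_box above 0.085 m).
It also fails if it takes over 58 s, if anything falls off the work surface, if the arm or the gripper's body presses on something with over 40 N, if the wrist force passes 120 N, or if a joint passes its speed limit or range.

## Working session

There is one attempt and no reset: what is moved stays moved. The work goes in short steps, Python scripts to look and compute and a shell command to move; the robot and the scene stay as the last step left them, time stands still between calls to the robot, and variables do not carry over. Pictures are saved under pics/ and viewed, and the job is handed in when it is done.

```bash
mkdir -p pics; cat > h.py <<'E'
import numpy as np,cv2
from rig import *
from scipy.spatial.transform import Rotation as R
def snap(n,fn):
    m=camera_model(n); im=grab_frame(n); cv2.imwrite('pics/'+fn,im[:,:,::-1].copy()); return im,m
def px2w(m,uv,z):
    K=np.array(m['K']);T=np.array(m['pose'])
    d=T[:3,:3]@np.linalg.inv(K)@np.array([uv[0],uv[1],1.]); o=T[:3,3]
    return o+d*(z-o[2])/d[2]
def w2px(m,p):
    K=np.array(m['K']);T=np.array(m['pose'])
    c=T[:3,:3].T@(np.array(p)-T[:3,3]); q=K@c; return q[:2]/q[2]
E
python3 - <<'E'
from h import *
s=get_state(); print(s)
for n in ['scene','side','wrist']:
    im,m=snap(n,n+'0.png'); print(n,np.round(m['pose'],3).tolist(),np.round(m['K'],1).tolist())
    for t in ['switch_box','isolator','fuse_blown','fuse_good','tongs','tongs_grip','tongs_jaws']:
        try: print(t,[(np.round(d['at']).tolist(),round(d['conf'],2)) for d in recognise(n,t)][:4])
        except Exception as e: print(t,e)
print(get_state()['time'])
E
```

```text
{'time': 0.0, 'joint_positions': array([-2.01353286e-05,  2.60700487e-01, -1.39366946e-01,  1.17268559e+00,
        1.73536108e-05,  1.57079919e+00]), 'joint_velocities': array([-1.85884957e-04, -8.22688900e-04, -1.03285056e-05, -2.49841967e-04,
       -8.35924397e-04,  2.84893596e-05]), 'effort': array([-3.22425103e-04, -4.05677426e+01,  2.53926122e+01,  1.89446745e-02,
       -4.02533055e-05,  2.61086342e-05]), 'tool_pos': array([ 5.24360661e-01, -5.29308871e-06,  2.47457026e-01]), 'orientation': array([-3.14157378e+00,  3.61515814e-05,  3.07355006e-03]), 'ft_force': array([0.31233317, 0.28442597, 0.33414982]), 'ft_torque': array([ 0.04906483,  0.00121074, -0.01905871]), 'gripper_width': 0.9960844822848224}
scene [[-0.782, -0.307, 0.543, 0.019], [-0.624, 0.375, -0.686, 0.581], [0.007, -0.875, -0.485, 0.488], [0.0, 0.0, 0.0, 1.0]] [[408.0, 0.0, 276.7], [0.0, 408.0, 211.8], [0.0, 0.0, 1.0]]
switch_box [([209.0, 236.0], 0.57), ([357.0, 204.0], 0.55)]
isolator [([188.0, 228.0], 0.79)]
fuse_blown [([350.0, 212.0], 0.61)]
fuse_good [([289.0, 307.0], 0.77), ([242.0, 288.0], 0.58), ([349.0
[... 381 characters left out ...]
lown [([220.0, 217.0], 0.52)]
fuse_good [([208.0, 233.0], 0.63), ([279.0, 322.0], 0.52)]
tongs [([313.0, 206.0], 0.81)]
tongs_grip [([322.0, 205.0], 0.96)]
tongs_jaws [([319.0, 205.0], 0.83)]
wrist [[1.0, 0.0, 0.0, 0.525], [0.0, -0.965, -0.261, 0.066], [0.0, 0.261, -0.965, 0.374], [0.0, 0.0, 0.0, 1.0]] [[332.5, 0.0, 281.8], [0.0, 332.5, 205.5], [0.0, 0.0, 1.0]]
switch_box [([336.0, 106.0], 0.93)]
isolator [([339.0, 10.0], 0.55), ([341.0, 112.0], 0.48), ([222.0, 334.0], 0.42)]
fuse_blown [([340.0, 197.0], 0.8)]
fuse_good [([341.0, 114.0], 0.93), ([189.0, 9.0], 0.67), ([88.0, 25.0], 0.58)]
tongs [([222.0, 334.0], 0.6)]
tongs_grip [([223.0, 334.0], 0.92)]
tongs_jaws [([224.0, 338.0], 0.76)]
1.2
```

View pics/wrist0.png

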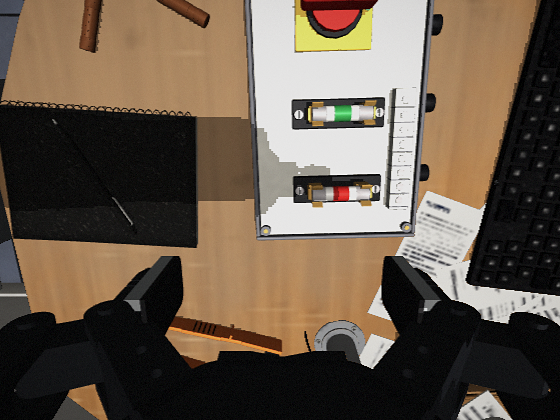

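View pics/scene0.png

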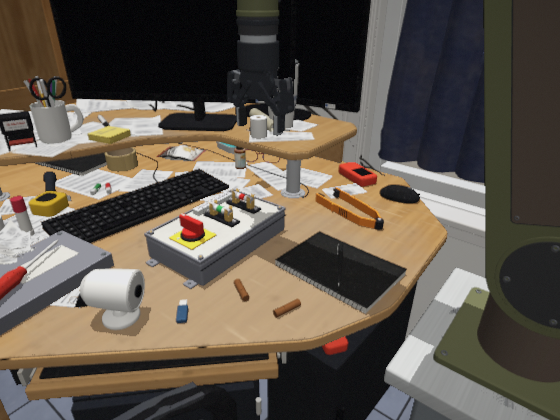

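View pics/side0.png

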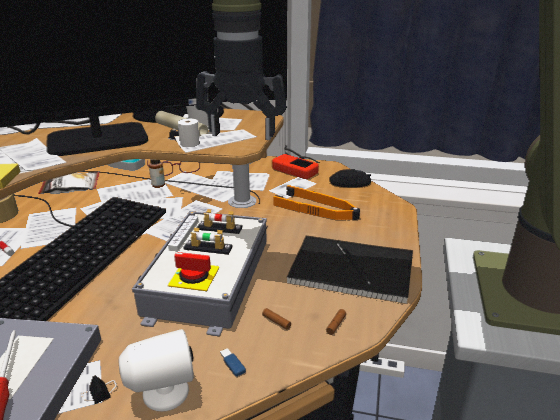

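```bash
python3 - <<'E'
import cv2,numpy as np
a=cv2.imread('pics/scene0.png')[100:250,210:430];b=cv2.imread('pics/side0.png')[120:270,180:400]
cv2.imwrite('pics/z1.png',np.vstack([cv2.resize(a,(800,545))[:300*2]])); cv2.imwrite('pics/z2.png',cv2.resize(b,(800,545),interpolation=2))
E
```

```text
(no output)
```

View pics/z1.png

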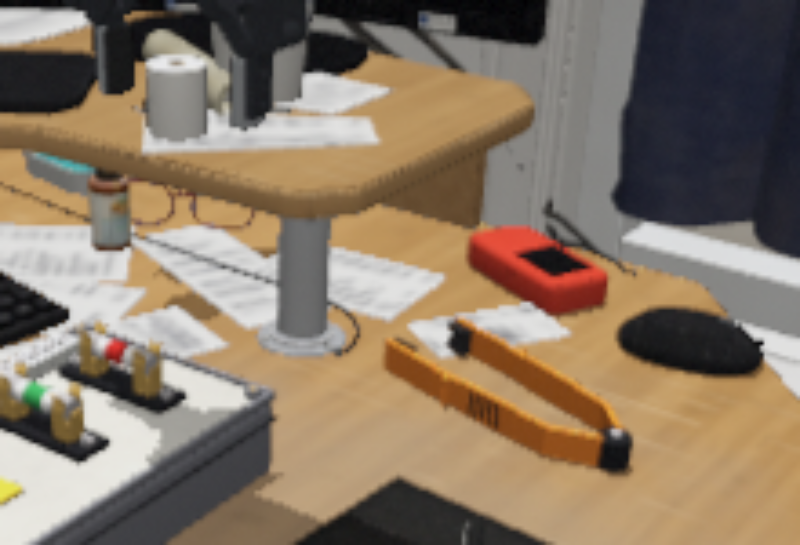

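View pics/z2.png

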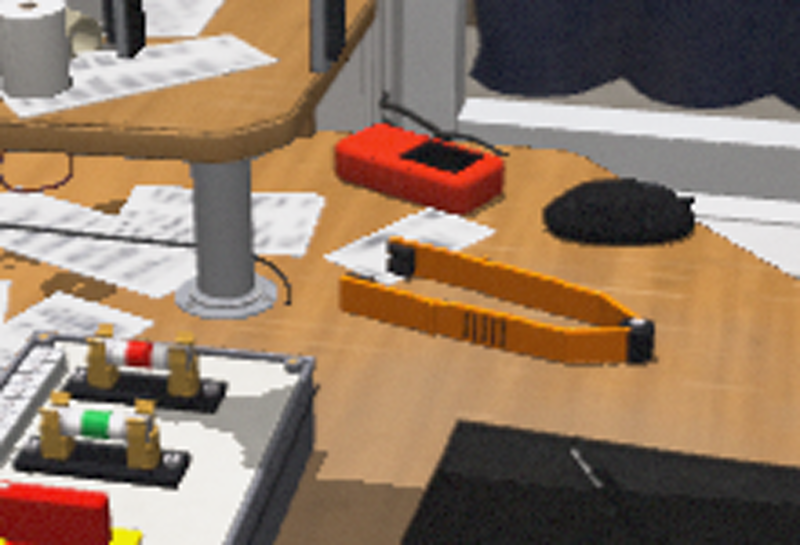

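```bash
python3 - <<'E'
from h import *
S=camera_model('scene');D=camera_model('side');W=camera_model('wrist')
z=lambda u,v:(u/3.636+210,v/3.636+100)
y=lambda u,v:(u/3.636+180,v/3.636+120)
for n,a,b in [('hinge',z(618,435),y(640,325)),('Ltip',z(388,342),y(341,278)),('Rtip',z(460,322),y(390,240))]:
    print(n,px2w(S,a,.024).round(3),px2w(D,b,.024).round(3))
print('post base',px2w(S,z(302,340),0.).round(3),px2w(D,y(226,298),0.).round(3))
for n,h,uv in [('red',.08,(341.5,193)),('green',.08,(343,113.5)),('redL',.08,(309,194)),('redR',.08,(375,190.5)),('grL',.08,(310,114)),('grR',.08,(376,112)),('boxBR',.059,(417,235)),('boxBL',.059,(258,238)),('boxL',.059,(247,0))]:
    print(n,px2w(W,uv,h).round(4))
# shelf corner triangulate: bottom of shelf at post
def tri(a,b):
    A=[];bb=[]
    for m,uv in((S,a),(D,b)):
        T=np.array(m['pose']);d=T[:3,:3]@np.linalg.inv(m['K'])@[uv[0],uv[1],1];d/=np.linalg.norm(d);P=np.eye(3)-np.outer(d,d);A.append(P);bb.append(P@T[:3,3])
    return np.linalg.solve(sum(A),sum(bb)).round(3)
print('posttop',tri(z(305,215),y(222,162)),'shelf corner',tri(z(533,100),y(372,8)))
print('roll top',tri(z(177,60),y(33,5)))
for t in ['isolator','isolator_axis']:
    for m,n in((S,'scene'),(D,'side')):
        try:
            for d in recognise(n,t): print(t,n,d['at'],d['conf'],px2w(m,d['at'],.086).round(4))
        except Exception as e: print(e)
E
```

```text
hinge [ 0.334 -0.195  0.024] [ 0.335 -0.192  0.024]
Ltip [ 0.518 -0.213  0.024] [ 0.523 -0.214  0.024]
Rtip [ 0.496 -0.273  0.024] [ 0.504 -0.274  0.024]
post base [ 0.595 -0.216  0.   ] [ 0.599 -0.217  0.   ]
red [ 0.5791 -0.0017  0.08  ]
green [0.5771 0.0677 0.08  ]
redL [ 0.5497 -0.0027  0.08  ]
redR [6.093e-01 6.000e-04 8.000e-02]
grL [0.5491 0.0672 0.08  ]
grR [0.6051 0.0689 0.08  ]
boxBR [ 0.6609 -0.0498  0.059 ]
boxBL [ 0.5011 -0.053   0.059 ]
boxL [0.4958 0.1596 0.059 ]
posttop [ 0.599 -0.221  0.095] shelf corner [ 0.558 -0.469  0.121]
roll top [ 0.712 -0.215  0.188]
isolator scene [188.2, 227.5] 0.79 [0.561  0.1665 0.086 ]
isolator side [188.6, 260.6] 0.74 [0.5755 0.1536 0.086 ]
isolator_axis scene [213.3, 234.1] 0.94 [0.5071 0.1529 0.086 ]
isolator_axis side [205.1, 271.1] 0.67 [0.5396 0.1751 0.086 ]
isolator_axis side [319.2, 207.3] 0.29 [ 0.3985 -0.0701  0.086 ]
```

```bash
python3 -m inch '{"translation":[[10,-35,3],[20,-70,6],[30,-105,9],[40,-140,12],[45,-153,15],[45,-153,18],[45,-153,18],[45,-153,18],[45,-153,18],[45,-153,18],[45,-153,18],[45,-153,18],[45,-153,18],[45,-153,18],[45,-153,18]],"turn":[-7,-14,-21,-28,-35,-42,-49,-56,-63,-70,-77,-84,-90,-90,-90]}' 0.55
python3 - <<'E'
from h import *
im,W=snap('wrist','w1.png'); s=get_state(); print(s['time'],s['joint_positions'].round(3),s['tool_pos'],s['orientation'])
for t in ['isolator','fuse_blown','fuse_good']:
    print(t,[(np.round(d['at']).tolist(),round(d['conf'],2)) for d in recognise('wrist',t)][:4])
E
```

```text
time: 2.65
tool_pos: [0.57, 0.153, 0.2303]
orientation: [-2.224, -2.218, 0.0]
ft_force: [0.8, -0.3, -0.6]
gripper_width: 0.551
2.7 [ 0.262  0.38  -0.01   1.181 -0.     0.265] [0.56999155 0.15300932 0.23028325] [-2.22419092e+00 -2.21866096e+00  6.95368540e-05]
isolator [([284.0, 194.0], 0.76)]
fuse_blown [([100.0, 206.0], 0.71)]
fuse_good [([299.0, 30.0], 0.89), ([182.0, 201.0], 0.7)]
```

View pics/w1.png

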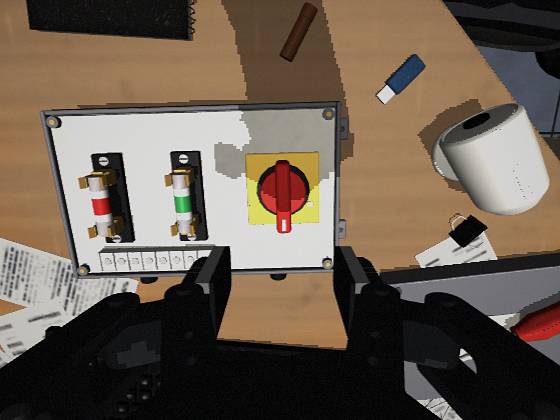

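```bash
python3 - <<'E'
from h import *
W=camera_model('wrist')
for n,uv,h in [('barA',(282.5,161),.099),('barB',(284.5,221),.099),('disc',(283.5,189),.073),('red',(99,206),.08),('redA',(97,182),.08),('redB',(101,228),.08),('green',(183,204),.08),('gA',(181,178),.08),('gB',(184,227),.08),('c1',(53,122),.059),('c2',(329,114),.059),('c3',(328,264),.059),('c4',(82,270),.059)]:
    print(n,px2w(W,uv,h).round(4))
E
python3 - <<'E'
import cv2
b=cv2.imread('pics/w1.png')[100:280,40:360];cv2.imwrite('pics/z3.png',cv2.resize(b,(800,450),interpolation=2))
E
```

```text
barA [0.5379 0.1536 0.099 ]
barB [0.5865 0.1552 0.099 ]
disc [0.5656 0.1545 0.073 ]
red [ 0.5788 -0.004   0.08  ]
redA [ 0.5579 -0.0026  0.08  ]
redB [ 0.5988 -0.0051  0.08  ]
green [0.5772 0.0683 0.08  ]
gA [0.5546 0.0684 0.08  ]
gB [0.598  0.0675 0.08  ]
c1 [ 0.5092 -0.0448  0.059 ]
c2 [0.5028 0.1937 0.059 ]
c3 [0.6432 0.1978 0.059 ]
c4 [ 0.6492 -0.0419  0.059 ]
```

View pics/z3.png

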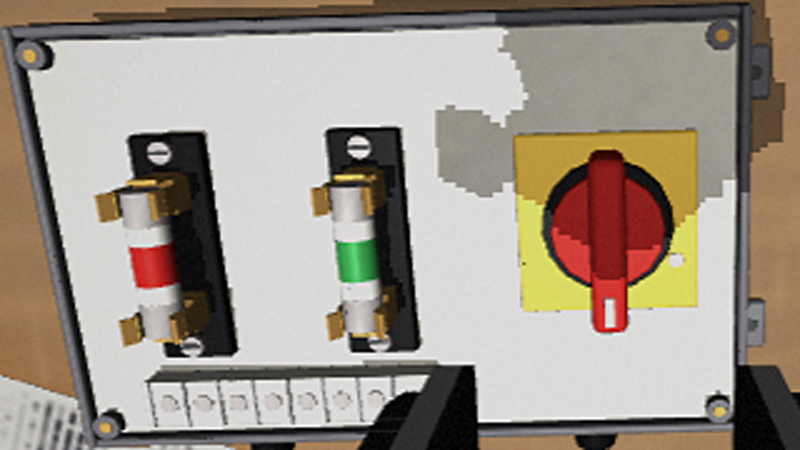

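```bash
python3 -m inch '{"translation":[[0.5,0,30],[1,-0.5,65],[1.5,-1,100],[1.5,-1,120],[1.5,-1,130],[1.5,-1,134],[1.5,-1,134]],"turn":[-1.5,-1.5,-1.5,-1.5,-1.5,-1.5,-1.5]}' 0.5
python3 - <<'E'
from h import *
im,W=snap('side','s2.png'); im,W=snap('wrist','w2.png')
E
```

```text
time: 3.43
tool_pos: [0.569, 0.1545, 0.0961]
orientation: [-2.192, -2.25, 0.001]
ft_force: [0.1, 0.1, 0.3]
gripper_width: 0.501
```

View pics/s2.png

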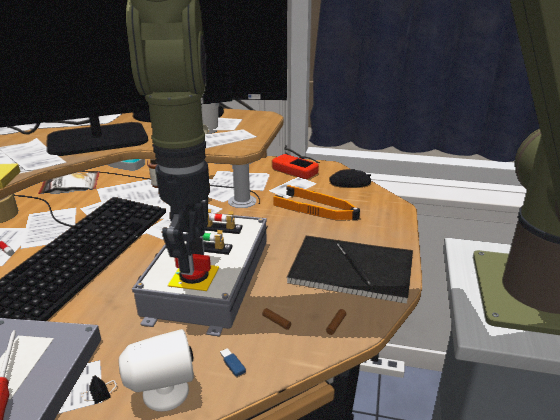

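View pics/w2.png

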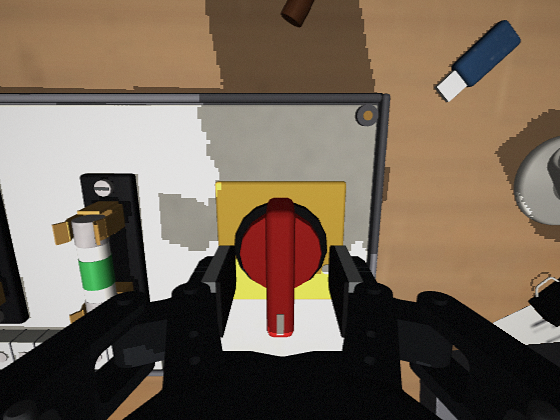

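```bash
python3 -m inch '{"translation":[[0,0,0],[0,0,0],[0,0,0],[0,0,0],[0,0,0],[0,0,0]],"turn":[0,0,0,0,0,0]}' 0
python3 -m inch '{"translation":[[0,0,0],[0,0,0],[0,0,0],[0,0,0],[0,0,0],[0,0,0],[0,0,0],[0,0,0],[0,0,0],[0,0,0],[0,0,0],[0,0,0],[0,0,0],[0,0,0],[0,0,0]],"turn":[-5,-10,-15,-20,-25,-30,-35,-40,-45,-50,-55,-60,-63,-63,-63]}' -
python3 - <<'E'
from h import *
im,W=snap('side','s3.png'); im,W=snap('wrist','w3.png');print(get_state()['ft_torque'])
E
```

```text
time: 4.03
tool_pos: [0.5701, 0.154, 0.0979]
orientation: [2.191, 2.248, 0.002]
ft_force: [0.3, -3.1, 6.9]
gripper_width: 0.123
time: 5.28
tool_pos: [0.5693, 0.1551, 0.098]
orientation: [0.697, 3.062, 0.004]
ft_force: [-2.9, 1.0, 6.6]
gripper_width: 0.128
[ 0.25353209  0.48667048 -0.92765952]
```

View pics/w3.png

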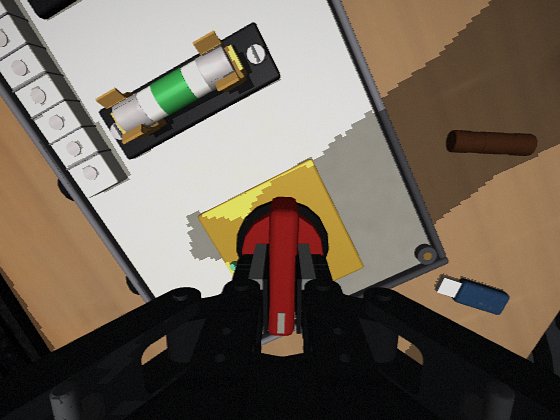

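```bash
python3 -m inch '{"translation":[[0,0,0],[0,0,0],[0,0,0],[0,0,-15],[0,0,-40],[0,0,-80],[0,0,-120],[0,0,-150],[0,0,-150],[0,0,-150],[0,0,-150],[0,0,-150],[0,0,-150],[0,0,-150],[0,0,-150]],"turn":[0,0,0,0,0,5,12,19,26,33,40,47,54,61,64.5]}' 0.55
python3 - <<'E'
from h import *
im,W=snap('wrist','w4.png')
E
```

```text
time: 6.63
tool_pos: [0.5689, 0.1545, 0.246]
orientation: [-2.227, -2.216, 0.001]
ft_force: [0.6, -0.4, 0.1]
gripper_width: 0.55
```

View pics/w4.png

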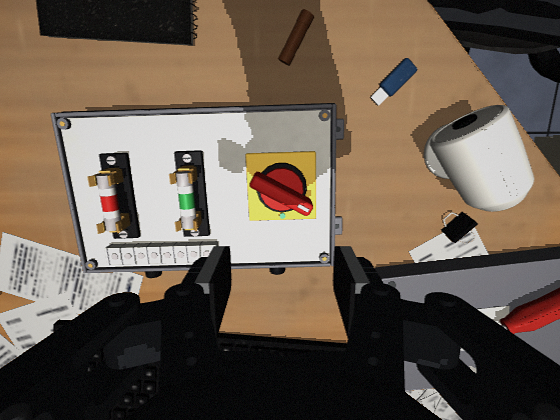

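```bash
python3 -m inch '{"translation":[[-35,-12,0],[-70,-24,0],[-105,-36,0],[-140,-48,0],[-175,-60,0],[-210,-72,0],[-245,-84,0],[-280,-96,0],[-315,-108,0],[-350,-116,0],[-371,-119,0],[-371,-119,0],[-371,-119,0]],"turn":[1.5,3,4.5,6,7.5,9,10.5,12,13.5,15,15.5,15.5,15.5]}' 0.9
python3 - <<'E'
from h import *
im,W=snap('wrist','w5.png'); print(get_state()['joint_positions'].round(2))
for t in ['tongs','tongs_grip','tongs_jaws']:
    print(t,[(np.round(d['at']).tolist(),round(d['conf'],2)) for d in recognise('wrist',t)][:4])
E
```

```text
time: 7.77
tool_pos: [0.4496, -0.2174, 0.2461]
orientation: [-2.502, -1.9, -0.0]
ft_force: [-0.1, -0.1, 0.4]
gripper_width: 0.9
[-0.45  0.22 -0.2   1.15  0.   -0.18]
tongs [([245.0, 150.0], 0.89)]
tongs_grip [([247.0, 148.0], 0.91)]
tongs_jaws [([246.0, 151.0], 0.65)]
```

View pics/w5.png

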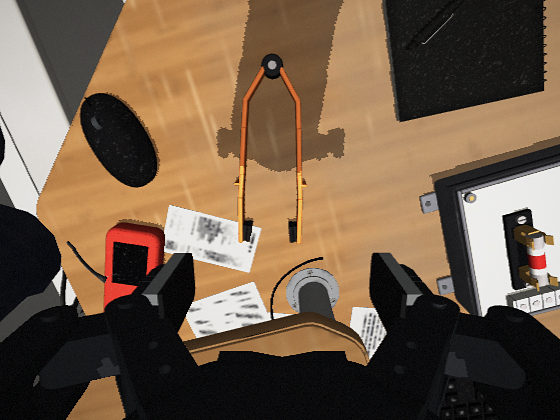

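```bash
python3 - <<'E'
import cv2
b=cv2.imread('pics/w5.png')[40:260,200:340];cv2.imwrite('pics/z4.png',cv2.resize(b,None,fx=2.7,fy=2.7,interpolation=2)); 
E
```

```text
(no output)
```

View pics/z4.png

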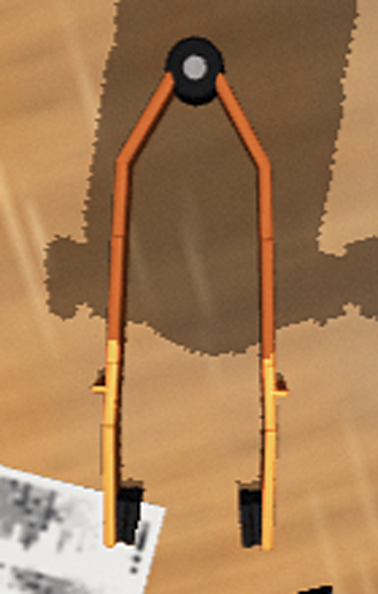

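```bash
python3 - <<'E'
from h import *
W=camera_model('wrist');f=lambda u,v,z=.024:px2w(W,(u/2.7+200,v/2.7+40),z)
h=f(195,66);gl=f(93,386,.022);gr=f(288,389,.022);tl=f(104,544);tr=f(272,547);pl=f(116,238);pr=f(268,240)
for p in(h,gl,gr,tl,tr,pl,pr):print(p.round(4))
n=np.linalg.norm
print('guard w',n(gl-gr),'tips w',n(tl-tr),'panel w',n(pl-pr),'h-tip',n(h-(tl+tr)/2),'h-guard',n(h-(gl+gr)/2),'h-panelstart',n(h-(pl+pr)/2))
m=(tl+tr)/2;d=(m-h)[:2];d/=n(d);print('ang',np.degrees(np.arctan2(d[1],d[0])),np.degrees(np.arctan2(*(((gl+gr)/2-h)[[1,0]]))))
g=h[:2]+.085*d; g2=m[:2]-.099*d;print(g,g2)
st=get_state();Rm=R.from_rotvec(st['orientation']).as_matrix();print(Rm.round(3))
for q in(g,g2):print('tool shift mm',(Rm.T@(np.array([*q,0])-st['tool_pos'])*1000).round(1))
print('shelf',px2w(W,(312,318),.12),px2w(W,(312,318),.1),px2w(W,(190,345),.12))
E
```

```text
[ 0.3379 -0.1941  0.024 ]
[ 0.4403 -0.2651  0.022 ]
[ 0.4619 -0.1909  0.022 ]
[ 0.5045 -0.2803  0.024 ]
[ 0.5242 -0.2137  0.024 ]
[ 0.388  -0.2392  0.024 ]
[ 0.4039 -0.1841  0.024 ]
guard w 0.0772684392515555 tips w 0.06944145026687215 panel w 0.05736006458693528 h-tip 0.18423320014073888 h-guard 0.11816107381931465 h-panelstart 0.060690895863966074
ang -16.692453345648506 -16.678693912204636
[ 0.41932534 -0.21848859] [ 0.41954871 -0.21855557]
[[ 0.265  0.964 -0.   ]
 [ 0.964 -0.265  0.   ]
 [ 0.    -0.    -1.   ]]
tool shift mm [-11.2 -28.8 246.2]
tool shift mm [-11.2 -28.6 246.2]
shelf [ 0.55603104 -0.21747204  0.12      ] [ 0.56952243 -0.21900491  0.1       ] [ 0.55378524 -0.32803374  0.12      ]
```

```bash
python3 -m inch '{"translation":[[-5,-15,15],[-11,-29,40],[-11,-29,80],[-11,-29,120],[-11,-29,160],[-11,-29,190],[-11,-29,205],[-11,-29,213],[-11,-29,218],[-11,-29,218]],"turn":[0.5,1.3,1.3,1.3,1.3,1.3,1.3,1.3,1.3,1.3]}' 1
python3 - <<'E'
from h import *
im,W=snap('wrist','w6.png');im,W=snap('side','s6.png');cv2.imwrite('pics/s6z.png',cv2.resize(im[140:260,220:400,::-1],None,fx=4,fy=4))
E
```

```text
time: 8.8
tool_pos: [0.4194, -0.2188, 0.0281]
orientation: [-2.521, -1.875, 0.0]
ft_force: [0.2, -0.2, -0.1]
gripper_width: 0.999
```

View pics/w6.png

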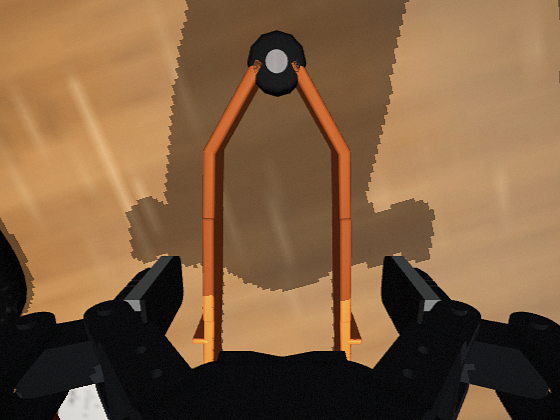

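View pics/s6z.png

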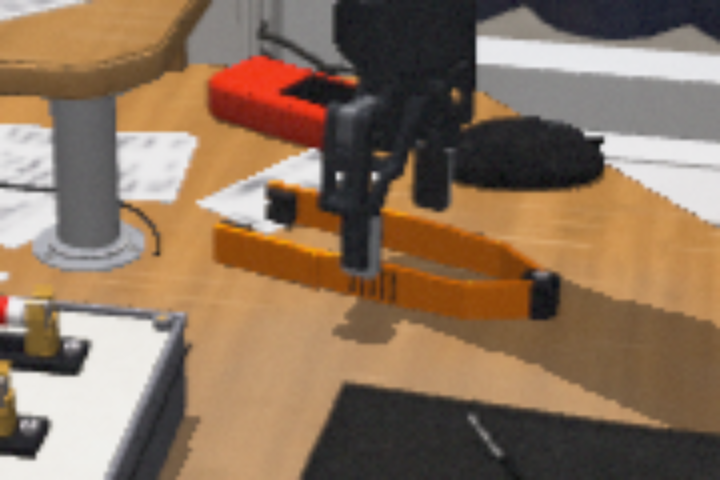

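```bash
python3 -m inch '{"translation":[[0,0,0],[0,0,0],[0,0,0],[0,0,0],[0,0,0],[0,0,0]],"turn":[0,0,0,0,0,0]}' 0.66
python3 -m inch '{"translation":[[0,0,-5],[0,0,-15],[0,0,-30],[0,0,-30]],"turn":[0,0,0,0]}' -
python3 - <<'E'
from h import *
im,W=snap('wrist','w7.png');im,W=snap('side','s7.png');cv2.imwrite('pics/s7z.png',cv2.resize(im[140:260,220:400,::-1],None,fx=4,fy=4))
E
```

```text
time: 9.4
tool_pos: [0.4204, -0.2201, 0.0297]
orientation: [2.52, 1.871, 0.003]
ft_force: [-1.1, 1.5, 5.5]
gripper_width: 0.661
time: 9.73
tool_pos: [0.4206, -0.2202, 0.0606]
orientation: [2.519, 1.871, 0.003]
ft_force: [0.4, -1.4, -0.7]
gripper_width: 0.659
```

View pics/w7.png

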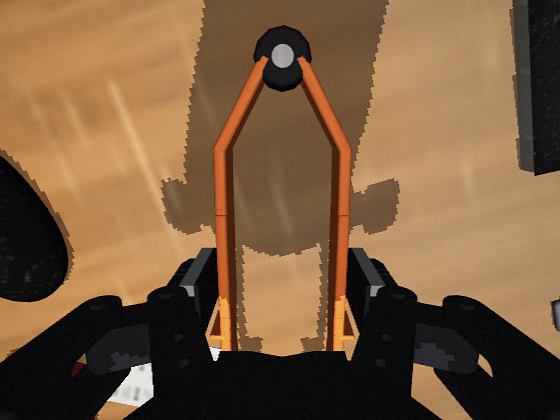

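View pics/s7z.png

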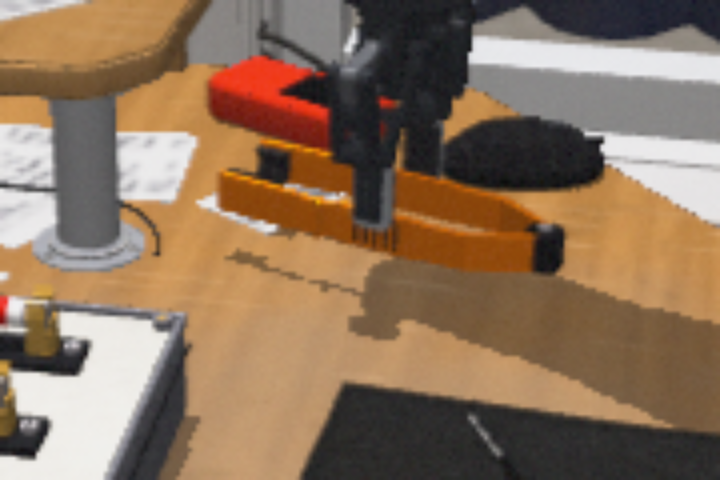

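```bash
python3 - <<'E'
from h import *
st=get_state();W=camera_model('wrist');Rm=R.from_rotvec(st['orientation']).as_matrix()
for z in(.05,.055,.06):
    for uv in [(282.5,55.5),(220,150),(346,150),(225,335),(345,335)]:
        print(z,uv,(Rm.T@(px2w(W,uv,z)-st['tool_pos'])*1000).round(1))
S=camera_model('scene');D=camera_model('side')
u=lambda a,b:(a/4+220,b/4+140)
for n,a in [('hinge',u(550,230)),('Ltip',u(220,172)),('Rtip',u(262,143))]:
    for z in (.05,.055,.06): print(n,z,(Rm.T@(px2w(D,a,z)-st['tool_pos'])*1000).round(1))
E
```

```text
0.05 (282.5, 55.5) [  0.2 -87.6   8.7]
0.05 (220, 150) [-24.8 -52.8   8.8]
0.05 (346, 150) [ 25.6 -52.8   8.8]
0.05 (225, 335) [-26.6  33.    8.9]
0.05 (345, 335) [29.5 33.   8.9]
0.055 (282.5, 55.5) [  0.1 -86.8   3.7]
0.055 (220, 150) [-23.9 -53.3   3.8]
0.055 (346, 150) [ 24.6 -53.3   3.8]
0.055 (225, 335) [-25.6  29.3   3.9]
0.055 (345, 335) [28.4 29.3  3.9]
0.06 (282.5, 55.5) [  0.1 -86.   -1.3]
0.06 (220, 150) [-23.  -53.8  -1.2]
0.06 (346, 150) [ 23.6 -53.8  -1.2]
0.06 (225, 335) [-24.7  25.6  -1.1]
0.06 (345, 335) [27.3 25.6 -1.1]
hinge 0.05 [ -4.2 -88.1   8.7]
hinge 0.055 [  5.1 -91.5   3.7]
hinge 0.06 [ 14.5 -94.8  -1.3]
Ltip 0.05 [ 19.2 102.5   9.1]
Ltip 0.055 [28.3 97.2  4. ]
Ltip 0.06 [37.4 91.9 -1. ]
Rtip 0.05 [-26.9 100.7   9.1]
Rtip 0.055 [-17.4  95.4   4.1]
Rtip 0.06 [-7.8 90.2 -1. ]
```

```bash
python3 -m inch '{"translation":[[0,0,-25],[0,0,-55],[0,0,-85],[10,0,-105],[30,0,-110],[55,1,-110],[85,1,-110],[115,2,-110],[145,2,-110],[175,3,-110],[200,4,-110],[217,4,-110],[226,4,-110],[226,4,-110],[226,4,-110]],"turn":[0,0,0,0,-1,-3,-5,-7,-9,-11,-13,-15,-17,-18.3,-18.3]}' -
python3 - <<'E'
from h import *
for n in('wrist','side','scene'): im,W=snap(n,n[:2]+'8.png')
st=get_state();print(st['tool_pos'],st['orientation'])
E
python3 - <<'E'
import cv2
b=cv2.imread('pics/si8.png')[130:300,120:350];cv2.imwrite('pics/z8.png',cv2.resize(b,None,fx=3.4,fy=3.4,interpolation=2))
b=cv2.imread('pics/sc8.png')[120:280,140:370];cv2.imwrite('pics/z8b.png',cv2.resize(b,None,fx=3.4,fy=3.4,interpolation=2))
E
```

```text
time: 11.08
tool_pos: [0.4877, -0.0044, 0.1677]
orientation: [-2.19, -2.251, 0.002]
ft_force: [0.0, 0.1, -0.9]
gripper_width: 0.659
[ 0.48771481 -0.00518654  0.16806657] [-2.19408848e+00 -2.24813492e+00  1.37637112e-03]
```

View pics/wr8.png

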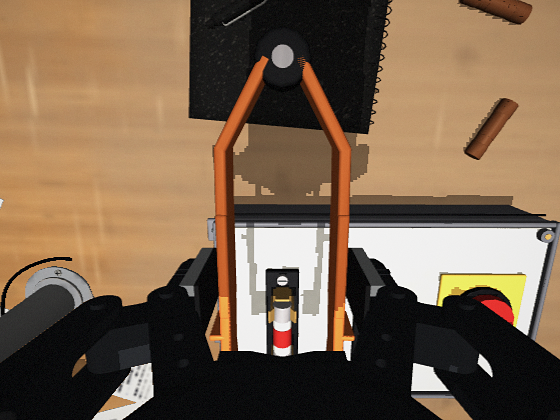

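View pics/z8.png

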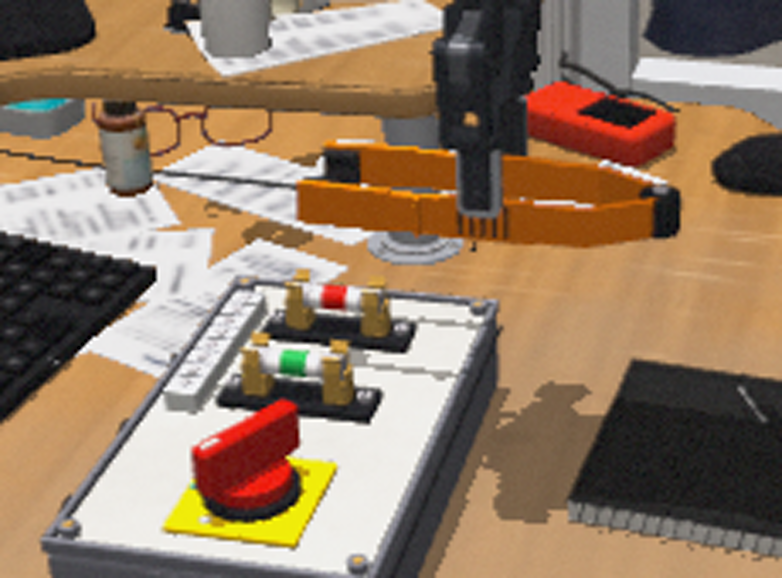

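View pics/z8b.png

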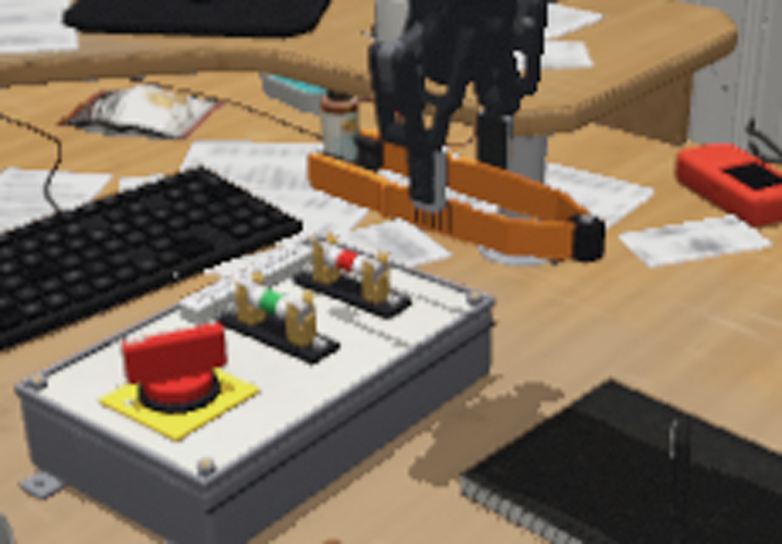

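```bash
python3 - <<'E'
from h import *
S=camera_model('scene');D=camera_model('side');st=get_state();Rm=R.from_rotvec(st['orientation']).as_matrix()
def tri(b,a):
    A=[];bb=[]
    for m,uv in((S,a),(D,b)):
        T=np.array(m['pose']);d=T[:3,:3]@np.linalg.inv(m['K'])@[uv[0],uv[1],1];d/=np.linalg.norm(d);P=np.eye(3)-np.outer(d,d);A.append(P);bb.append(P@T[:3,3])
    return np.linalg.solve(sum(A),sum(bb)).round(4)
s=lambda u,v:(u/3.4+120,v/3.4+130); c=lambda u,v:(u/3.4+140,v/3.4+120)
for n,a,b in [('LtipTop',s(299,180),c(310,152)),('LtipBot',s(299,220),c(310,185)),('hinge',s(661,188),c(589,219)),('red',s(335,297),c(348,262)),('green',s(294,362),c(271,298)),('Rtip',s(327,142),c(360,134))]:
    p=tri(a,b);print(n,p,'tool',(Rm.T@(p-st['tool_pos'])*1000).round(1))
W=camera_model('wrist');print(px2w(W,(283,340),.08),px2w(W,(283,330),.08))
for uv in [(283,55)]: print((Rm.T@(px2w(W,uv,st['tool_pos'][2]-.008)-st['tool_pos'])*1000).round(1))
E
```

```text
LtipTop [0.5851 0.0203 0.1609] tool [23.1 98.   7.1]
LtipBot [0.5871 0.02   0.1378] tool [ 22.8 100.   30.2]
hinge [ 0.4006 -0.0115  0.1596] tool [ -4.2 -87.2   8.5]
red [ 0.579  -0.0032  0.0786] tool [-0.2 91.4 89.4]
green [0.5765 0.069  0.0816] tool [72.  90.6 86.4]
Rtip [ 0.586  -0.0264  0.16  ] tool [-23.6  97.7   8. ]
[ 0.58335339 -0.0020044   0.08      ] [ 0.57474863 -0.00222355  0.08      ]
[  0.3 -87.7   8.1]
```

```bash
python3 -m inch '{"translation":[[0,1,10],[0,2,22],[0,2,35],[0,2,46],[0,2,55],[0,2,62],[0,2,66],[0,2,69],[0,2,69],[0,2,69]],"turn":[0,0,0,0,0,0,0,0,0,0]}' -
python3 - <<'E'
from h import *
for n in('wrist','side','scene'): im,W=snap(n,n[:2]+'9.png')
st=get_state();print(st['tool_pos'],st['orientation'],st['ft_force'])
import cv2
b=cv2.imread('pics/si9.png')[150:300,140:350];cv2.imwrite('pics/z9.png',cv2.resize(b,None,fx=3.8,fy=3.8,interpolation=2))
b=cv2.imread('pics/sc9.png')[140:280,160:350];cv2.imwrite('pics/z9b.png',cv2.resize(b,None,fx=4,fy=4,interpolation=2))
E
```

```text
time: 12.07
tool_pos: [0.4905, -0.0041, 0.0995]
orientation: [2.192, 2.25, 0.0]
ft_force: [0.0, -0.6, -1.5]
gripper_width: 0.663
[ 0.49076154 -0.00407199  0.09983592] [2.19149582e+00 2.24977813e+00 1.29512751e-03] [ 0.8098836  -0.60714521 -0.78076066]
```

View pics/z9.png

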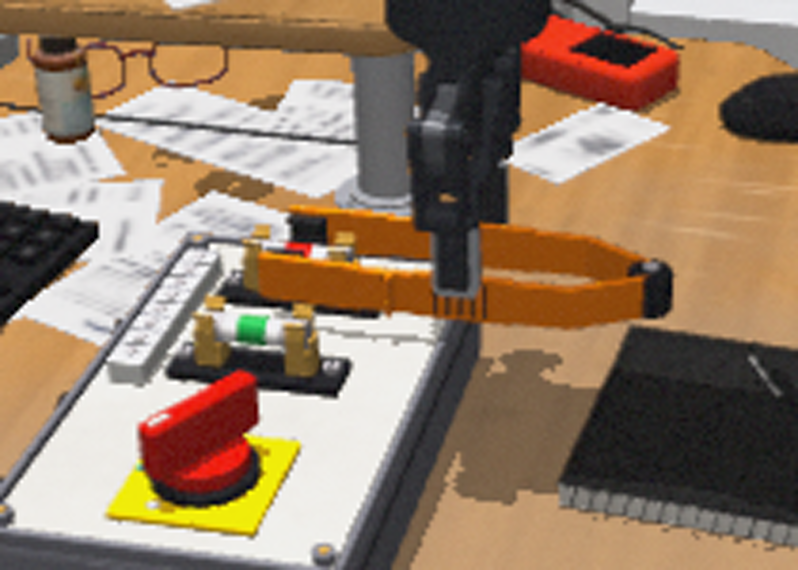

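View pics/z9b.png

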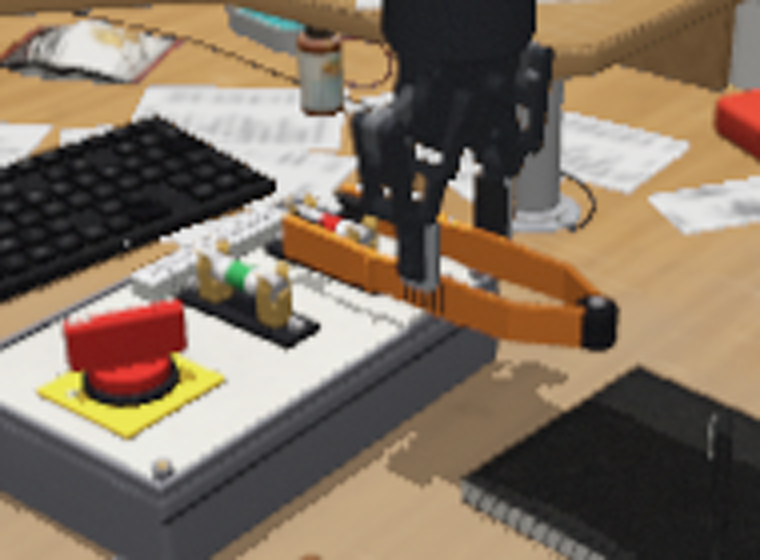

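```bash
python3 -m inch '{"translation":[[-0.7,-0.5,-0.5],[-0.7,-0.5,-1],[-0.7,-0.5,-1],[-0.7,-0.5,-1],[-0.7,-0.5,-1],[-0.7,-0.5,-1]],"turn":[0,0,0,0,0,0]}' 0.5
python3 - <<'E'
from h import *
for n in('wrist','side','scene'): im,W=snap(n,n[:2]+'10.png')
st=get_state();print(st['tool_pos'],st['orientation'],st['ft_force'],st['ft_torque'])
import cv2
b=cv2.imread('pics/si10.png')[150:300,140:350];cv2.imwrite('pics/z10.png',cv2.resize(b,None,fx=3.8,fy=3.8,interpolation=2))
b=cv2.imread('pics/sc10.png')[140:280,160:350];cv2.imwrite('pics/z10b.png',cv2.resize(b,None,fx=4,fy=4,interpolation=2))
E
```

```text
time: 12.72
tool_pos: [0.4901, -0.0047, 0.1004]
orientation: [2.192, 2.25, 0.001]
ft_force: [0.4, 1.2, -2.7]
gripper_width: 0.514
[ 0.49001955 -0.00469515  0.10037144] [2.19188164e+00 2.25041208e+00 7.64991735e-04] [ 1.2743326   1.138274   -1.34334468] [ 0.37378201 -0.18596217  0.15668091]
```

View pics/z10.png

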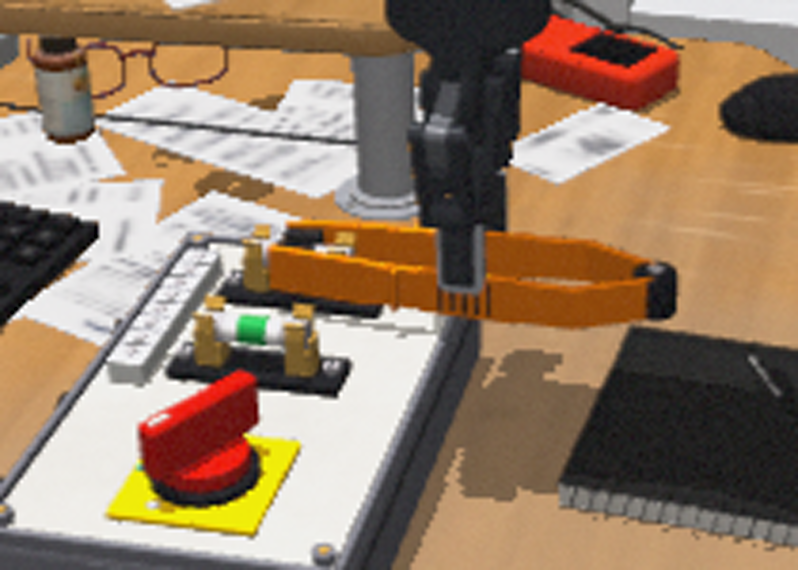

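View pics/wr10.png

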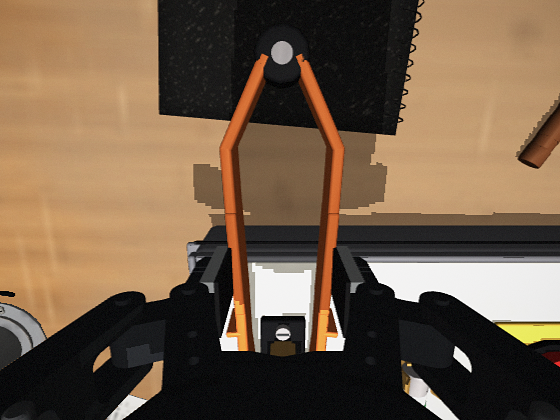

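```bash
python3 -m inch '{"translation":[[0,0,0],[0,0,0],[0,0,0],[0,0,0],[0,0,0]],"turn":[0,0,0,0,0]}' 0.35
python3 - <<'E'
from h import *
im,W=snap('side','si11.png')
st=get_state();print(st['tool_pos'],st['orientation'],st['ft_force'],st['ft_torque'])
import cv2
b=cv2.imread('pics/si11.png')[150:300,140:350];cv2.imwrite('pics/z11.png',cv2.resize(b,None,fx=3.8,fy=3.8,interpolation=2))
E
```

```text
time: 13.28
tool_pos: [0.4898, -0.0048, 0.1003]
orientation: [2.192, 2.25, 0.0]
ft_force: [1.8, 1.6, -0.7]
gripper_width: 0.512
[ 0.48988066 -0.00475903  0.10033411] [2.19204450e+00 2.25036383e+00 3.04007785e-04] [ 1.33214736  2.26881116 -1.32263198] [ 0.39444705 -0.20081639  0.23438225]
```

View pics/z11.png

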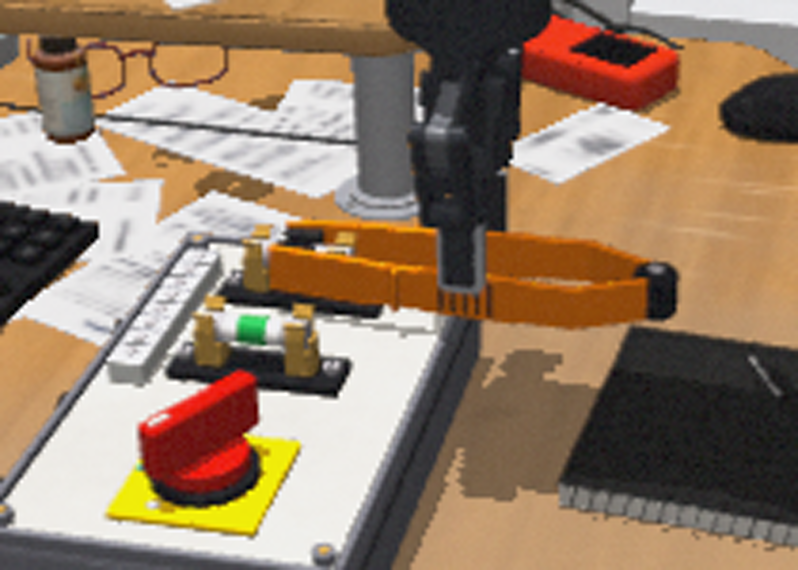

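Stalled on the fuse (0.512, no further closing). Pull straight up slowly.

```bash
python3 -m inch '{"translation":[[0,0,-1],[0,0,-2],[0,0,-4],[0,0,-6],[0,0,-9],[0,0,-12],[0,0,-16],[0,0,-20],[0,0,-25],[0,0,-30],[0,0,-35],[0,0,-40],[0,0,-48],[0,0,-56],[0,0,-64],[0,0,-70],[0,0,-70],[0,0,-70],[0,0,-70]],"turn":[0,0,0,0,0,0,0,0,0,0,0,0,0,0,0,0,0,0,0]}' -
python3 - <<'E'
from h import *
for n in('wrist','side','scene'): im,W=snap(n,n[:2]+'12.png')
st=get_state();print(st['tool_pos'],st['orientation'],st['ft_force'],st['ft_torque'])
import cv2
b=cv2.imread('pics/si12.png')[130:280,140:350];cv2.imwrite('pics/z12.png',cv2.resize(b,None,fx=3.8,fy=3.8,interpolation=2))
b=cv2.imread('pics/sc12.png')[120:260,160:350];cv2.imwrite('pics/z12b.png',cv2.resize(b,None,fx=4,fy=4,interpolation=2))
for n in('side','scene'):
  print(n,recognise(n,'fuse_blown')[:3],recognise(n,'fuse_good')[:3])
E
```

```text
time: 14.92
tool_pos: [0.4896, -0.0048, 0.1701]
orientation: [-2.192, -2.25, 0.0]
ft_force: [0.7, 0.5, -1.4]
gripper_width: 0.509
[ 0.48933429 -0.00481726  0.16979251] [-2.19163651e+00 -2.24970707e+00  1.26421863e-03] [-0.42904852 -0.46175866 -2.33378118] [-0.03305656  0.03225899  0.01316129]
side [{'at': [207.6, 184.3], 'conf': 0.45}] [{'at': [281.0, 320.9], 'conf': 0.74}, {'at': [334.2, 325.3], 'conf': 0.61}, {'at': [206.8, 233.9], 'conf': 0.45}]
scene [] [{'at': [287.8, 306.2], 'conf': 0.64}, {'at': [241.0, 287.4], 'conf': 0.47}, {'at': [219.5, 208.3], 'conf': 0.41}]
```

View pics/z12.png

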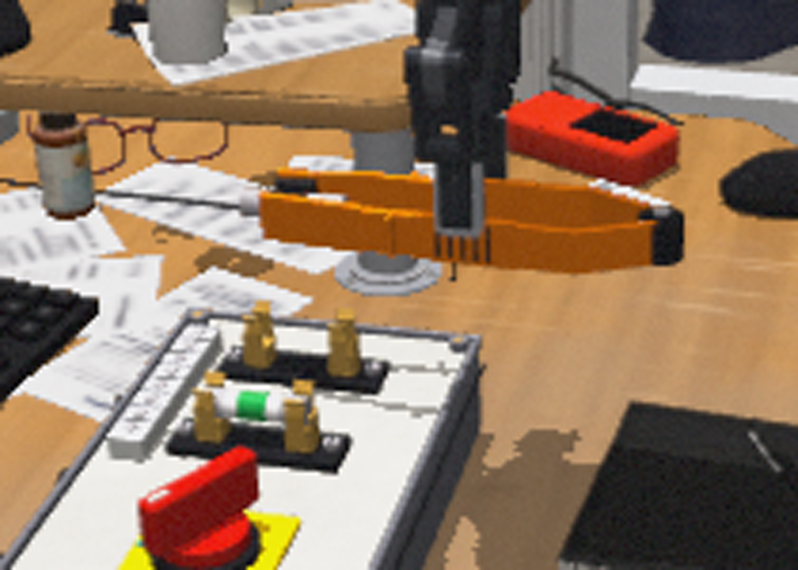

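View pics/z12b.png

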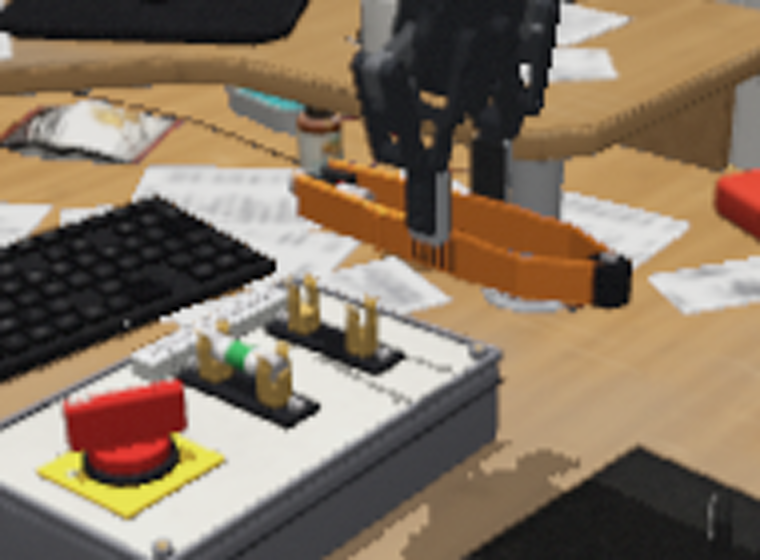

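```bash
python3 -m inch '{"translation":[[0,0,-4],[0,0,-10],[0,0,-16],[0,0,-20],[0,0,-20],[0,0,-20],[0,0,-20],[0,0,-20],[0,0,-20],[0,0,-20]],"turn":[0,0,0,0,0,0,0,0,0,0]}' -
python3 - <<'E'
from h import *
im,W=snap('side','si13.png');st=get_state();print(st['tool_pos'],st['ft_force'],st['gripper_width'],abs(st['joint_velocities']).max())
cv2.imwrite('pics/z13.png',cv2.resize(im[100:300,130:350,::-1],None,fx=2.9,fy=2.9,interpolation=2))
E
```

```text
time: 16.1
tool_pos: [0.4896, -0.0048, 0.1901]
orientation: [-2.192, -2.25, 0.001]
ft_force: [-0.1, 0.1, -1.6]
gripper_width: 0.51
[ 0.48962497 -0.00481704  0.19008336] [ 0.49457392 -0.23471146 -1.33237107] 0.5112270238640954 0.0021494661990002027
```

View pics/z13.png

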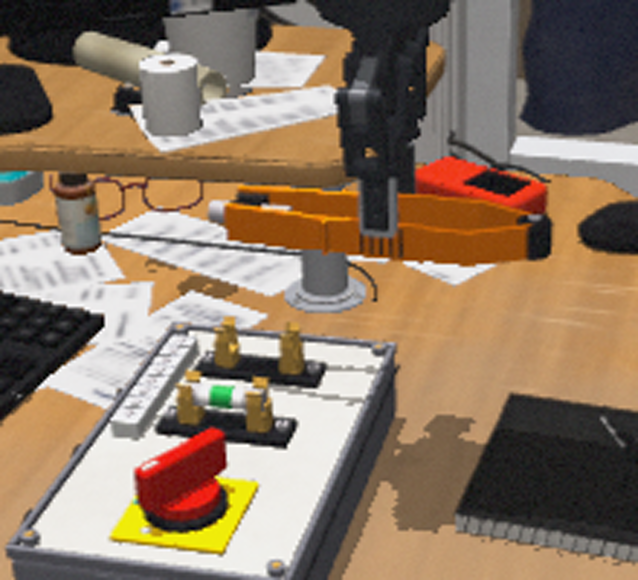

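The fuse is still in the jaws with its end showing past the tips, its clips are empty, the green fuse is seated and the isolator is at OFF.

```bash
python3 -c "
from rig import *
print(close_job())"
```

```text
the job is handed in; nothing more can be done
None
```

I carried out the whole task in about 16 s of robot time and handed the job in. No verdict comes back, so the outcome rests on my own checks.

- **Isolator:** I gripped the red bar and turned it anticlockwise until it met the stop (about 0.9 N m at the wrist). After release, the picture shows the bar about 60° from its ON position.
- **Tongs:** I picked them up by the ribbed grips and lowered the jaws over the red-banded fuse. On closing, the fingers stalled at an opening of 0.51 (about 44 mm by my scaling; the task gives about 46 mm), which I took as the jaws being closed on the fuse.
- **Pull:** I lifted the fuse straight up 70 mm, then 20 mm more, so it sits about 9 cm above its clips.

**Last checks:**
- The last side picture shows the white fuse end sticking out past the jaws and the red fuse's clips empty. The green-banded fuse is in its clips and the isolator is at OFF.
- The arm was still, and the grip opening was steady at 0.51.

**Small disagreements:**
- The fingertips reached further down than I expected, pressing the isolator disc with about 7 N and the desk with about 5.5 N. I noticed no harm from either.
- After the pull, the recogniser did not find the red fuse in the scene view, and found it only with low confidence (0.45) in the side view. The jaws largely hide the fuse there, so I relied on the pictures.

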